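Gauge the pitch of a lead screw with comb leaves

ROBOT

A 6-joint arm with a two-finger parallel gripper is mounted at the origin on a cart in front of the work surface, level with it; the furniture and walls round the work are solid. World frame = base frame: x ahead of the robot, y to its left, z up, the work surface at z = 0. Lengths are in m, angles in rad, forces in N, time in s.
With the tool pointing down it reaches from about 0.275 to 0.825 m from the base axis. Payload 5.2 kg.
Tool frame: the origin (TCP) lies at the very end of the fingers, on their centre line; the grasp point (between the pads) lies behind it (tcp_to_grasp is the z of the grasp point in the tool frame, in m); z points along the fingers, y is the line along which they close (so a half turn about z gives the same grasp; the last joint's range is limited). The gripper opens to 93 mm and grips with 3 to 60 N. Pads are 15 mm wide; open, the fingers measure 128 mm over their backs; the gripper's body (75 mm by 188 mm) begins 65 mm behind the grasp point.
Start: joints at [-1.33, 0.259, 1.535, -0, 1.348, -0.203], TCP at [0.236, -0.497, 0.219] pointing down, gripper open.
Joint ranges: [-3.14, 3.14], [-0.91, 2.08], [0.19, 2.58], [-1.22, 4.36], [0.22, 2.71], [-3.12, 3.12]. Speed limits (rad/s): [2.57, 2.57, 3.14, 3.14, 3.14, 3.14].

INTERFACE

Orientations are given as a unit quaternion [w, x, y, z].
In Python, from workcell import * gives the robot as it stands.
- The arm moves only by the shell command python3 -m crank 'ROWS' [FORCE]. ROWS is a JSON object of lists of equal length, an entry for each row: "travel": the shift along the tool's x, y, z in mm, a list of three; "twist": the turn about the tool's z in rad; "gripper": the opening in per cent of the stroke, from 0 (shut) to 100 (fully open). A call has 1 to 8 rows; each row is the pose to reach, as a shift and turn from the pose commanded when the call began, along the tool's axes at that moment; what a row does not reach only later rows make up. A row lasts 1/8 s, in which the tool goes at most 62.5 mm and 10.7 degrees, less where a joint would pass 70% of its speed; a pose out of reach is approached as far as the arm can. A call with a gripper value outside its range is refused whole. The fingers move at their own pace and stop on an object; FORCE is the grip in N (left out, the last holds). Time passes only in rows, so rows that repeat a pose let the fingers close. It gives the time, the measured TCP pose, the force, the opening and the grip force at its end, in the units of the state.
- get_obs(): the state, without advancing time (a new reading comes with each control period).
- read_camera(name): name is "side" or "top"; returns a dict with "frame" (480x640x3 uint8, red, green, blue), "depth" (480x640 float32, m along the optical axis (not along the pixel's ray), 0 where there is no reading), "fx", "fy", "cx", "cy" (pixels), "extrinsics" (4x4, takes a point from camera to world coordinates). Camera axes: x right, y down, z forward; pixel columns grow to the right and rows downward; lengths in m; the calibration is good to about 2 mm. A picture is of the moment at which its call begins.
- sign_off(): hands the job in; it is judged then, once.
Trained networks look in a picture, given as the dict that the camera call returned (one of the last four; its "shot" number tells which), for a name from the list of things; names that differ only in an ending like _2 or _b are one class to them, and where a whole thing is asked for, a point or a joint stands for the part that bears it (a point fixed in the world has none). Each returns a list of dicts, best first, with "score" (0 to 1); they miss things now and then, are a little off and sometimes report something else, mostly with a low value. They report only what shows in the picture. A call takes as long as a camera call. They do not tell look-alikes from the thing itself.
- recognise(picture, query): "box" ([left, top, right, bottom] in pixels, round what is visible of it).
The state is a dict: "time": time; "joints": joint angles; "joint_vel": joint speeds; "joint_torque": joint torques, N m; "position": TCP position; "eef_rot": TCP orientation; "ft_force": force on the tool from outside, world axes, zero at the start; "ft_torque": the same for the moment, N m; "grip_width": finger opening in m; "grip_force": force on a finger pad.
Only numpy, scipy, OpenCV 4.12 (cv2) and the standard library are available. Lean on these libraries where they do the work, as an engineer would, in place of code of your own. Each camera call takes 0.05 s, during which the arm holds its last target. There are 200 camera calls.

TASK

Find which of the three comb leaves in the rack fits the threaded rod in the middle of the gauging station: try the leaves one at a time, letting each down gently through the guide slot and shifting it along the rod until the teeth drop in or clearly will not. Leave the leaf that seats fully, teeth home in the thread and standing upright and free in the guide slot, and stand the other two fully down in slots of the rack. Never press a leaf hard on a rod, and leave the tubes, the sample box and the slide case standing where they are.

Things in the scene. Friction and masses are not known exactly. Their poses are not given: they have to be found in the camera images.
- station: Gauging station, fixed: grey base 146 (x) x 136 (y) x 12 mm, end blocks 74 mm high at |x| 50 to 62 mm; origin at the centre of its underside, z up. Three rods lie along x, axes 34 mm high, at y = 0 (to be gauged) and +-46 mm (spares); rod tops at 50 mm. A fully seated leaf has its shoulder on the crests and its origin at 44.5 mm; a leaf riding on the crests has it at about 50 mm.
- guide_slot (a point): Middle of the guide slot over the station's middle rod, 74 mm above the bench; axes as the station's. Two upright sheets 100 mm long (x) leave a slot 11 mm wide (y), open at the top, straight from 53 to 74 mm high, with lips flared to about 23 mm wide at 83 mm high. Beware: a black instrument 160 mm high fills the bench right of station and rack, at y below 0.09 m.
- rack: Leaf rack, fixed: grey plate 94 (x) x 134 (y) x 6 mm; origin at the centre of its underside, z up. Three slots along x at y = -45, 0, +45 mm, 11 mm wide, 72 mm long between end stops; floor at 6 mm, side sheets to 30 mm, flared lips to 39 mm. Leaves stand in them on their tooth tips, length along x; which leaf is in which slot varies.
- leaf_a: Comb leaf: steel plate 66 mm long (x), 8 thick (y), teeth 5.5 deep with 45 deg pointed tips along its lower edge; grey grip block on top 36 long, 12 thick. Origin at the tooth tips, mid-length; z up: shoulder 5.5, plate to 46, grip 46 to 80 mm. 0.12 kg. The three leaves differ only in tooth pitch (9 to 12 mm); each fits one of the rods, with about 2.5 mm of play along it.
- leaf_b: Comb leaf: steel plate 66 mm long (x), 8 thick (y), teeth 5.5 deep with 45 deg pointed tips along its lower edge; grey grip block on top 36 long, 12 thick. Origin at the tooth tips, mid-length; z up: shoulder 5.5, plate to 46, grip 46 to 80 mm. 0.12 kg. The three leaves differ only in tooth pitch (9 to 12 mm); each fits one of the rods, with about 2.5 mm of play along it.
- leaf_c: Comb leaf: steel plate 66 mm long (x), 8 thick (y), teeth 5.5 deep with 45 deg pointed tips along its lower edge; grey grip block on top 36 long, 12 thick. Origin at the tooth tips, mid-length; z up: shoulder 5.5, plate to 46, grip 46 to 80 mm. 0.12 kg. The three leaves differ only in tooth pitch (9 to 12 mm); each fits one of the rods, with about 2.5 mm of play along it.
- rod_1: Threaded steel rod, 132 mm long, along its x; origin on its axis, mid-length; clamped fast. Diameter 32 mm, thread 6 deep over the middle 80 mm or so, flat crests 4 mm wide. Rods differ only in pitch (9 to 12 mm); which leaf fits which rod and where the crests lie is not told. The one in the station's middle seat is to be gauged; the others are spares.
- rod_2: Threaded steel rod, 132 mm long, along its x; origin on its axis, mid-length; clamped fast. Diameter 32 mm, thread 6 deep over the middle 80 mm or so, flat crests 4 mm wide. Rods differ only in pitch (9 to 12 mm); which leaf fits which rod and where the crests lie is not told. The one in the station's middle seat is to be gauged; the others are spares.
- rod_3: Threaded steel rod, 132 mm long, along its x; origin on its axis, mid-length; clamped fast. Diameter 32 mm, thread 6 deep over the middle 80 mm or so, flat crests 4 mm wide. Rods differ only in pitch (9 to 12 mm); which leaf fits which rod and where the crests lie is not told. The one in the station's middle seat is to be gauged; the others are spares.
- tube_b: the nearer right one of the two capped screw tubes behind the station (the other is fixed), 34 mm across, 114 mm tall; a bystander. Origin at the centre of its underside.
- sample_box_1: cardboard sample box 68x68x50 mm; a bystander. Origin at the centre of its underside.
- slide_case_1: slide mailer 30x85x34 mm; a bystander. Origin at the centre of its underside.
Things that resemble listed ones, but are neither listed nor needed, are in the scene too. What is shaped like the rack but red is not meant.

How it is judged:
On the way:
1. a leaf has been brought down into the guide slot onto the rod (((z of leaf_a in the frame of station below 0.054 m and horizontal distance between leaf_a and station below 0.03 m) or (z of leaf_b in the frame of station below 0.054 m and horizontal distance between leaf_b and station below 0.03 m) or (z of leaf_c in the frame of station below 0.054 m and horizontal distance between leaf_c and station below 0.03 m))), for 0.1 s.
At the end, for the whole second after the job is handed in: one leaf sits fully in the middle rod: origin within 2 mm of 44.5 mm high in the station, within 20 mm along and 5 mm across the slot's middle, upright to 0.2 rad; the other two stand in the rack, tips within 4 mm of the floor height, upright to 0.2 rad; all still ((((z of leaf_a in the frame of station between 0.0425 and 0.0465 m and x of leaf_a in the frame of station between -0.02 and 0.02 m and y of leaf_a in the frame of station between -0.005 and 0.005 m and angle between leaf_a's own z axis and vertical below 0.2 rad and linear speed of leaf_a below 0.01 m/s) and (z of leaf_b in the frame of rack between 0.003 and 0.01 m and x of leaf_b in the frame of rack between -0.008 and 0.008 m and y of leaf_b in the frame of rack between -0.052 and 0.052 m and angle between leaf_b's own z axis and vertical below 0.2 rad and linear speed of leaf_b below 0.01 m/s) and (z of leaf_c in the frame of rack between 0.003 and 0.01 m and x of leaf_c in the frame of rack between -0.008 and 0.008 m and y of leaf_c in the frame of rack between -0.052 and 0.052 m and angle between leaf_c's own z axis and vertical below 0.2 rad and linear speed of leaf_c below 0.01 m/s)) or ((z of leaf_b in the frame of station between 0.0425 and 0.0465 m and x of leaf_b in the frame of station between -0.02 and 0.02 m and y of leaf_b in the frame of station between -0.005 and 0.005 m and angle between leaf_b's own z axis and vertical below 0.2 rad and linear speed of leaf_b below 0.01 m/s) and (z of leaf_a in the frame of rack between 0.003 and 0.01 m and x of leaf_a in the frame of rack between -0.008 and 0.008 m and y of leaf_a in the frame of rack between -0.052 and 0.052 m and angle between leaf_a's own z axis and vertical below 0.2 rad and linear speed of leaf_a below 0.01 m/s) and (z of leaf_c in the frame of rack between 0.003 and 0.01 m and x of leaf_c in the frame of rack between -0.008 and 0.008 m and y of leaf_c in the frame of rack between -0.052 and 0.052 m and angle between leaf_c's own z axis and vertical below 0.2 rad and linear speed of leaf_c below 0.01 m/s)) or ((z of leaf_c in the frame of station between 0.0425 and 0.0465 m and x of leaf_c in the frame of station between -0.02 and 0.02 m and y of leaf_c in the frame of station between -0.005 and 0.005 m and angle between leaf_c's own z axis and vertical below 0.2 rad and linear speed of leaf_c below 0.01 m/s) and (z of leaf_a in the frame of rack between 0.003 and 0.01 m and x of leaf_a in the frame of rack between -0.008 and 0.008 m and y of leaf_a in the frame of rack between -0.052 and 0.052 m and angle between leaf_a's own z axis and vertical below 0.2 rad and linear speed of leaf_a below 0.01 m/s) and (z of leaf_b in the frame of rack between 0.003 and 0.01 m and x of leaf_b in the frame of rack between -0.008 and 0.008 m and y of leaf_b in the frame of rack between -0.052 and 0.052 m and angle between leaf_b's own z axis and vertical below 0.2 rad and linear speed of leaf_b below 0.01 m/s)))); the robot touches nothing.
It fails at once if a leaf pressed on a rod with more than 35 N (contact force between any of leaf_a, leaf_b, leaf_c and rod_1 above 35 N or contact force between any of leaf_a, leaf_b, leaf_c and rod_2 above 35 N or contact force between any of leaf_a, leaf_b, leaf_c and rod_3 above 35 N).
It fails at once if a bystander pushed more than 20 mm (distance of any of tube_b, sample_box_1, slide_case_1 from where it was at the start of the episode above 0.02 m).
It also fails if it takes over 72 s, if anything falls off the work surface, if the arm or the gripper's body presses on something with over 40 N, if the wrist force passes 120 N, or if a joint passes its speed limit or range.

## Working session

There is one attempt and no reset: what is moved stays moved. The work goes in short steps, Python scripts to look and compute and a shell command to move; the robot and the scene stay as the last step left them, time stands still between calls to the robot, and variables do not carry over. Pictures are saved under pics/ and viewed, at most 10 in all, crops included, and the job is handed in when it is done.

```bash
mkdir -p pics; cat > h.py <<'E'
from workcell import *
import numpy as np, cv2
def pts(p):
    d=p["depth"]; v,u=np.mgrid[0:480,0:640]
    P=np.stack([(u-p["cx"])/p["fx"]*d,(v-p["cy"])/p["fy"]*d,d,np.ones_like(d)],-1)@np.array(p["extrinsics"]).T
    P=P[...,:3]; P[d==0]=np.nan
    return P
def save(p,name,box=None,s=1):
    im=p["frame"][...,::-1]
    if box: l,t,r,b=box; im=im[t:b,l:r]
    cv2.imwrite("pics/"+name,cv2.resize(im,None,fx=s,fy=s,interpolation=cv2.INTER_CUBIC))
E
python3 - <<'E'
from h import *
o=get_obs(); print(o)
for n in("top","side"):
    p=read_camera(n); save(p,n+"0.png"); P=pts(p); np.save(n+"0.npy",P)
    print(n,np.round(p["extrinsics"],3).tolist(),p["fx"])
    for q in("rack","station","leaf_a","tube_b","sample_box_1","slide_case_1","rod_1"):
        for r in recognise(p,q)[:5]:
            l,t,R,b=map(int,r["box"]); c=P[(t+b)//2,(l+R)//2]
            print(q,round(r["score"],2),[l,t,R,b],np.round(c,3))
E
```

```text
{'time': 0.0, 'joints': array([-1.32982439e+00,  2.59322991e-01,  1.53610008e+00, -4.17790074e-05,
        1.34796508e+00, -2.02766856e-01]), 'joint_vel': array([-0.00128642, -0.00185978,  0.00022427, -0.00147535,  0.0010211 ,
       -0.00088097]), 'joint_torque': array([ 9.23875959e-04, -4.37313259e+01, -2.84000427e+01,  7.17830658e-02,
        4.13706258e-02, -1.55953167e-04]), 'position': array([ 0.23601572, -0.49617864,  0.21782164]), 'eef_rot': array([-8.97195684e-04,  9.75486373e-01,  2.20058014e-01, -3.75133922e-05]), 'ft_force': array([ 0.14720896,  0.08417306, -0.31485882]), 'ft_torque': array([-0.04602283, -0.01187855,  0.01064169]), 'grip_force': 0.0, 'grip_width': 0.09258309910609959}
top [[-0.02, -0.991, 0.135, 0.438], [-1.0, 0.022, 0.01, 0.16], [-0.013, -0.135, -0.991, 0.949], [0.0, 0.0, 0.0, 1.0]] 464.3214432806319
rack 0.59 [249, 292, 319, 339] [0.413 0.237 0.012]
rack 0.57 [413, 118, 477, 173] [ 0.759 -0.105  0.005]
station 0.82 [246, 188, 311, 261] [0.586 0.241 0.079]
leaf_a 0.76 [298, 296, 307, 332] [0.416 0.198 0.084]
leaf_a 0.65 [250, 302, 263, 334] [0.411 0.282 
[... 582 characters left out ...]
ack 0.7 [233, 200, 304, 269] [0.534 0.252 0.065]
station 0.63 [278, 200, 308, 212] [0.735 0.207 0.027]
station 0.62 [233, 200, 312, 266] [0.533 0.244 0.067]
leaf_a 0.84 [295, 250, 305, 305] [0.395 0.196 0.06 ]
leaf_a 0.75 [238, 251, 249, 309] [0.396 0.286 0.056]
leaf_a 0.66 [265, 250, 274, 307] [0.395 0.245 0.06 ]
tube_b 0.91 [323, 161, 340, 214] [0.742 0.123 0.068]
sample_box_1 0.79 [142, 270, 184, 319] [0.375 0.406 0.048]
sample_box_1 0.19 [237, 253, 247, 307] [0.394 0.287 0.058]
slide_case_1 0.95 [276, 201, 310, 215] [0.733 0.207 0.024]
rod_1 0.92 [237, 214, 257, 253] [0.579 0.294 0.044]
rod_1 0.6 [285, 211, 305, 254] [0.568 0.203 0.05 ]
rod_1 0.57 [262, 215, 277, 253] [0.534 0.25  0.065]
```

```bash
python3 - <<'E'
from h import *
print(tcp_to_grasp)
im=cv2.imread("pics/top0.png"); cv2.imwrite("pics/top0c.png",cv2.resize(im[110:350,140:490],None,fx=2.28,fy=2.28,interpolation=2))
P=np.load("top0.npy")
# leaf grips: points z 0.075-0.09 near rack
m=(P[...,2]>.074)&(P[...,2]<.095)&(P[...,0]>.37)&(P[...,0]<.46)&(P[...,1]>.15)&(P[...,1]<.34)
n,l,s,c=cv2.connectedComponentsWithStats(m.astype(np.uint8),connectivity=8)
for i in range(1,n):
    if s[i][4]<20: continue
    q=P[l==i]; r=cv2.minAreaRect(q[:,:2].astype(np.float32)*1000); print("leaf",s[i],np.median(q,0).round(4),np.ptp(q,axis=0).round(4),r)
# station end blocks / lips
for nm,z0,z1 in(("sttop",.068,.09),("rackplate",.003,.009)):
    m=(P[...,2]>z0)&(P[...,2]<z1)&(P[...,1]>.13)&(P[...,1]<.35)&((P[...,0]>.48)if nm=="sttop" else (P[...,0]<.48))&(P[...,0]<.68)&(P[...,0]>.34)
    n,l,s,c=cv2.connectedComponentsWithStats(m.astype(np.uint8),connectivity=8)
    for i in range(1,n):
        if s[i][4]<30: continue
        q=P[l==i]; print(nm,s[i],np.median(q,0).round(4),q.min(0).round(3),q.max(0).round(3),cv2.minAreaRect(q[:,:2].astype(np.float32)*1000))
E
```

```text
-0.0188
leaf [276 306   7  20 138] [0.4136 0.2399 0.0842] [0.0348 0.0113 0.014 ] ((414.330078125, 239.93243408203125), (11.264216423034668, 34.70618438720703), 89.2669906616211)
leaf [300 306   7  20 129] [0.4145 0.1957 0.0851] [0.0345 0.0116 0.0082] ((413.587646484375, 195.77906799316406), (11.253423690795898, 34.45481491088867), 89.0714111328125)
leaf [251 308   8  20 141] [0.4124 0.2841 0.084 ] [0.0348 0.0128 0.0135] ((411.6280822753906, 284.9834289550781), (35.274723052978516, 11.934810638427734), 3.6400318145751953)
sttop [261 189  26  65 773] [0.5914 0.2532 0.0751] [0.532 0.226 0.068] [0.656 0.274 0.086] ((594.05126953125, 249.62637329101562), (124.02186584472656, 44.32963180541992), 1.995843768119812)
rackplate [ 249  291   68   49 1145] [0.4148 0.2268 0.0052] [0.366 0.173 0.003] [0.46  0.308 0.009] ((413.21612548828125, 240.2713623046875), (93.77409362792969, 133.73448181152344), 1.0109844207763672)
```

View pics/top0.png

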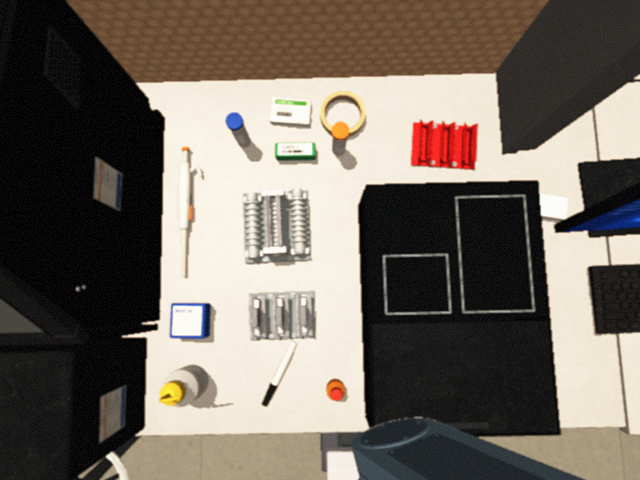

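View pics/side0.png

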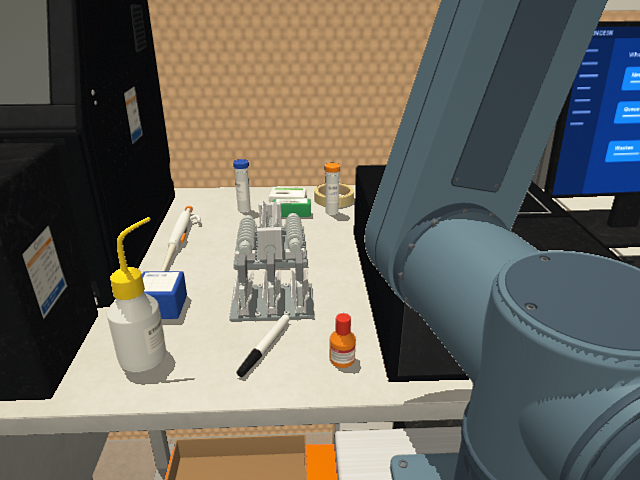

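Top view: grey rack at about (281,316) with three leaves at (255,318), (280,316) and (303,314), and the station at (278,225). The red rack at (445,145) is the look-alike, so it is excluded. The marker at (279,373) and the bottles at (336,389) and (175,390) are clutter.

```bash
python3 - <<'E'
from h import *
P=np.load("top0.npy"); X,Y,Z=P[...,0],P[...,1],P[...,2]
def fit(m,nm,ax=0):
    q=P[m]; k=np.polyfit(q[:,0],q[:,1],1); print(nm,len(q),"yaw",np.degrees(np.arctan(k[0])).round(2),"mean",q.mean(0).round(4),"x",q[:,0].min().round(4),q[:,0].max().round(4),"y",q[:,1].min().round(4),q[:,1].max().round(4))
sx=(X>.545)&(X<.640)
fit(sx&(Z>.044)&(Z<.056)&(Y>.275)&(Y<.32),"rodL")
fit(sx&(Z>.044)&(Z<.056)&(Y>.18)&(Y<.225),"rodR")
fit(sx&(Z>.076)&(Z<.09)&(Y>.225)&(Y<.275),"lips")
m=(X>.5)&(X<.69)&(Y>.16)&(Y<.35)&(Z>.006)&(Z<.09)
r=cv2.minAreaRect(P[m][:,:2].astype(np.float32)*1000); print("station",r)
m=(X>.35)&(X<.48)&(Y>.15)&(Y<.33)&(Z>.003)&(Z<.02)
print("rack",cv2.minAreaRect(P[m][:,:2].astype(np.float32)*1000))
m=(Z>.14)&(Z<.18)&(X>.3)&(X<.65)&(Y<.15)&(Y>0); q=P[m]; print("instr ymax",np.percentile(q[:,1],[50,99,100]),np.percentile(q[:,2],50),q[:,0].min(),q[:,0].max())
E
```

```text
rodL 194 yaw 1.51 mean [0.5943 0.2952 0.0471] x 0.545 0.6394 y 0.2837 0.3073
rodR 224 yaw 1.49 mean [0.5959 0.2037 0.0471] x 0.5452 0.6395 y 0.1905 0.2176
lips 325 yaw 2.48 mean [0.5911 0.2503 0.0799] x 0.5452 0.6397 y 0.2348 0.2652
station ((594.4097290039062, 249.7207794189453), (146.63841247558594, 135.8573455810547), 1.76957106590271)
rack ((411.7215576171875, 242.67404174804688), (125.92382049560547, 173.74850463867188), 3.0279412269592285)
instr ymax [0.04192926 0.08317452 0.08364314] 0.15342666018333273 0.3000556666079359 0.6420374432288257
```

View pics/top0c.png

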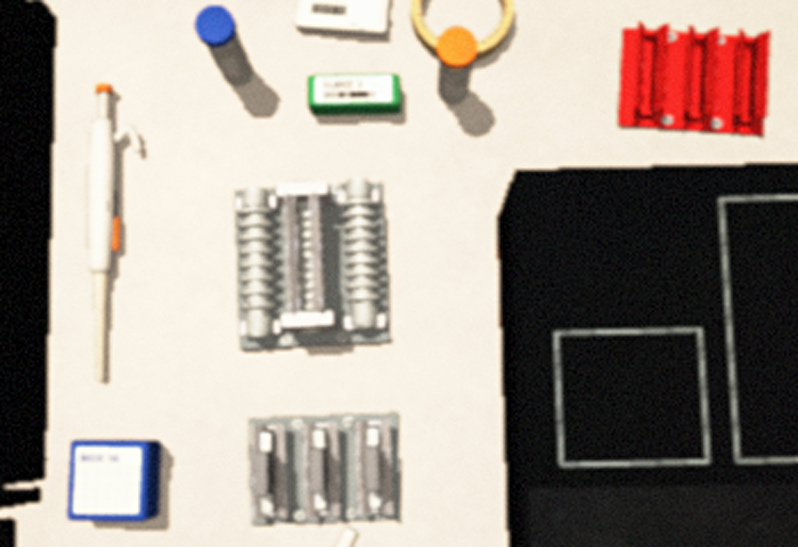

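The crop confirms the grey rack at (325,468), with grips at (265,440), (320,440) and (373,440). It also shows the station at (315,265) with the guide slot over its middle rod. I'll go to the middle leaf first.

```bash
python3 -m crank '{"travel":[[36.7,-45.3,0],[73.4,-90.6,0],[110.1,-135.9,0],[146.8,-181.2,0],[183.5,-226.5,0],[220.2,-271.8,0],[256.9,-317.1,0],[293.6,-362.4,0]],"twist":[0.052,0.104,0.156,0.208,0.26,0.313,0.365,0.417],"gripper":[30,30,30,30,30,30,30,30]}' 10
python3 -m crank '{"travel":[[15,-56,0],[30,-112,0],[45,-169,0],[60,-226,0],[75.6,-282,0],[75.6,-282,0]],"twist":[0,0,0,0,0,0],"gripper":[30,30,30,30,30,30]}'
```

```text
time: 1.8
position: [0.346, -0.0417, 0.2191]
eef_rot: [0.0, 1.0, 0.012, 0.001]
ft_force: [1.6, -0.6, -0.4]
grip_width: 0.0279
grip_force: 0.0
time: 2.55
position: [0.4139, 0.2439, 0.2184]
eef_rot: [-0.0, 1.0, 0.016, -0.0]
ft_force: [-0.1, 0.1, 0.1]
grip_width: 0.028
grip_force: 0.0
```

```bash
python3 -m crank '{"travel":[[0,3.5,40],[0,3.5,90],[0,3.5,130],[0,3.5,150],[0,3.5,164],[0,3.5,164]],"twist":[0,0,0,0,0,0],"gripper":[30,30,30,30,30,30]}'
python3 - <<'E'
from h import *
p=read_camera("side"); save(p,"s1.png",(160,170,400,350),3.3)
E
```

```text
time: 3.3
position: [0.4134, 0.2362, 0.0543]
eef_rot: [0.0, 1.0, 0.013, -0.001]
ft_force: [-0.2, 0.2, 0.0]
grip_width: 0.0279
grip_force: 0.0
```

View pics/s1.png

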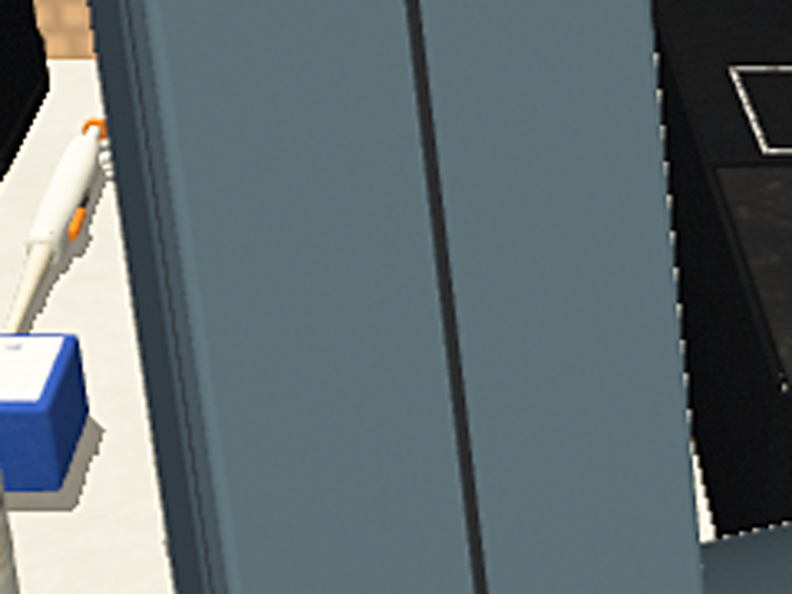

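The forearm hides the grasp from the side camera. The measured y is 4 mm low, because the earlier reading included an overshoot. I'll correct that and close gently.

```bash
python3 -m crank '{"travel":[[0,-3.7,0],[0,-3.7,0],[0,-3.7,0],[0,-3.7,0],[0,-3.7,0],[0,-3.7,0]],"twist":[0,0,0,0,0,0],"gripper":[30,30,0,0,0,0]}' 12
python3 -m crank '{"travel":[[0,0,0],[0,0,-10],[0,0,-25],[0,0,-50],[0,0,-80],[0,0,-110],[0,0,-110]],"twist":[0,0,0,0,0,0,0],"gripper":[0,0,0,0,0,0,0]}'
```

```text
time: 4.1
position: [0.4138, 0.2411, 0.0548]
eef_rot: [-0.0, 1.0, 0.013, 0.0]
ft_force: [-0.5, 2.6, 1.1]
grip_width: 0.0116
grip_force: 12.0
time: 4.97
position: [0.4155, 0.2408, 0.1676]
eef_rot: [-0.0, 1.0, 0.014, 0.003]
ft_force: [0.1, 0.6, -1.4]
grip_width: 0.0118
grip_force: 12.0
```

```bash
python3 -m crank '{"travel":[[40,-1,0],[90,-2,0],[140,-3,0],[165,-4,0],[179,-4,0],[179,-4,0],[179,-4,10],[179,-4,20]],"twist":[0,0,0,0,0,0,0,0],"gripper":[0,0,0,0,0,0,0,0]}'
python3 -m crank '{"travel":[[0,0,0],[0,0,0]],"twist":[0,0],"gripper":[0,0]}'
python3 - <<'E'
from h import *
p=read_camera("top"); save(p,"t2.png",(200,150,360,270),5)
E
```

```text
time: 5.98
position: [0.5914, 0.2497, 0.1441]
eef_rot: [0.0, 1.0, 0.014, -0.0]
ft_force: [-0.4, -0.4, -1.2]
grip_width: 0.0121
grip_force: 12.0
time: 6.22
position: [0.5923, 0.2497, 0.1448]
eef_rot: [-0.0, 1.0, 0.014, 0.0]
ft_force: [-0.7, 0.6, -1.5]
grip_width: 0.0118
grip_force: 12.0
```

View pics/t2.png

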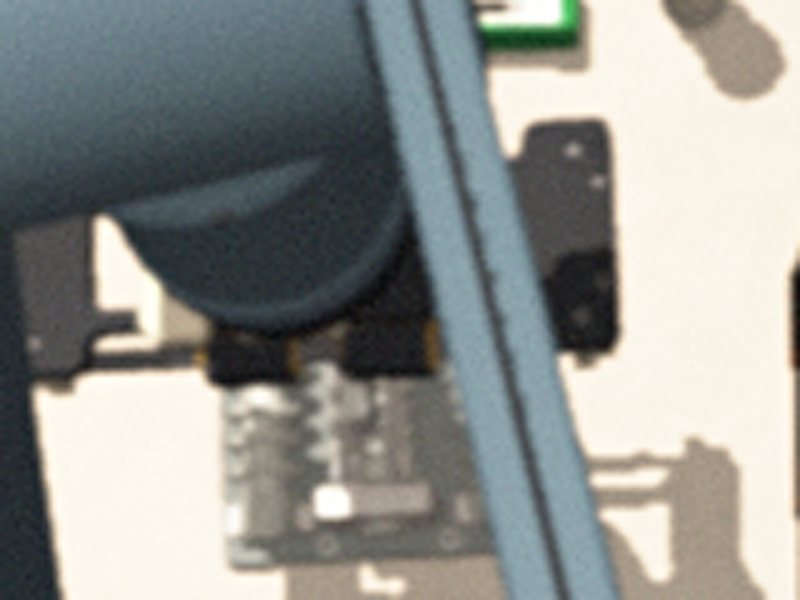

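The arm hides the slot in this view. Only the station's near end block shows, at (370,500), and the gripper body is aligned across the slot. I'll lower using the measured pose and force.

```bash
python3 -m crank '{"travel":[[0,0,8],[0,0,16],[0,0,24],[0,0,30],[0,0,36],[0,0,40],[0,0,40]],"twist":[0,0,0,0,0,0,0],"gripper":[0,0,0,0,0,0,0]}'
python3 -m crank '{"travel":[[0,0,0.5],[0,0,1],[0,0,1.5],[0,0,2],[0,0,2.5],[0,0,3],[0,0,3]],"twist":[0,0,0,0,0,0,0],"gripper":[0,0,0,0,0,0,0]}'
```

```text
time: 7.15
position: [0.5923, 0.25, 0.104]
eef_rot: [-0.0, 1.0, 0.013, -0.0]
ft_force: [0.1, 4.6, -3.1]
grip_width: 0.0121
grip_force: 12.0
time: 8.02
position: [0.5929, 0.25, 0.1023]
eef_rot: [-0.0, 1.0, 0.013, 0.001]
ft_force: [-0.8, 4.7, -1.2]
grip_width: 0.0116
grip_force: 12.0
```

```bash
python3 -m crank '{"travel":[[0,-0.7,0],[0,-1.2,0],[0,-1.2,0.5],[0,-1.2,1],[0,-1.2,1]],"twist":[0,0,0,0,0],"gripper":[0,0,0,0,0]}'
python3 -m crank '{"travel":[[0,0,0.5],[0,0,1],[0,0,1.5],[0,0,1.5]],"twist":[0,0,0,0],"gripper":[0,0,0,0]}'
python3 -m crank '{"travel":[[0,0,0.5],[0,0,1],[0,0,1]],"twist":[0,0,0],"gripper":[0,0,0]}'
```

```text
time: 8.65
position: [0.5925, 0.2503, 0.1004]
eef_rot: [0.0, 1.0, 0.013, -0.0]
ft_force: [-0.5, -0.0, -1.5]
grip_width: 0.0118
grip_force: 12.0
time: 9.15
position: [0.5925, 0.2507, 0.0991]
eef_rot: [0.0, 1.0, 0.013, -0.0]
ft_force: [0.4, -0.4, -1.1]
grip_width: 0.0117
grip_force: 12.0
time: 9.52
position: [0.5927, 0.2508, 0.0984]
eef_rot: [-0.0, 1.0, 0.013, 0.0]
ft_force: [0.2, -1.1, 0.5]
grip_width: 0.0116
grip_force: 12.0
```

```bash
python3 -m crank '{"travel":[[0,0,0.5],[0,0,1],[0,0,1]],"twist":[0,0,0],"gripper":[0,0,0]}'
python3 -m crank '{"travel":[[0.5,0,0],[1,0,0],[1.5,0,0],[2,0,0]],"twist":[0,0,0,0],"gripper":[0,0,0,0]}'
python3 -m crank '{"travel":[[0.5,0,0],[1,0,0],[1.5,0,0],[2,0,0]],"twist":[0,0,0,0],"gripper":[0,0,0,0]}'
```

```text
time: 9.9
position: [0.5929, 0.2508, 0.098]
eef_rot: [-0.0, 1.0, 0.013, 0.001]
ft_force: [-1.4, -0.4, 4.9]
grip_width: 0.012
grip_force: 12.0
time: 10.4
position: [0.5947, 0.2509, 0.0977]
eef_rot: [-0.0, 1.0, 0.013, 0.0]
ft_force: [-1.5, -0.7, 6.3]
grip_width: 0.012
grip_force: 12.0
time: 10.9
position: [0.5964, 0.251, 0.0975]
eef_rot: [-0.0, 1.0, 0.013, -0.0]
ft_force: [-2.7, -0.2, 5.9]
grip_width: 0.0122
grip_force: 12.0
```

```bash
python3 -m crank '{"travel":[[0.5,0,0],[1,0,0],[1.5,0,0],[2,0,0]],"twist":[0,0,0,0],"gripper":[0,0,0,0]}'
python3 -m crank '{"travel":[[0.5,0,0],[1,0,0],[1.5,0,0],[2,0,0]],"twist":[0,0,0,0],"gripper":[0,0,0,0]}'
```

```text
time: 11.4
position: [0.598, 0.251, 0.0973]
eef_rot: [-0.0, 1.0, 0.013, -0.0]
ft_force: [-3.2, 0.2, 5.3]
grip_width: 0.0121
grip_force: 12.0
time: 11.9
position: [0.6003, 0.251, 0.0971]
eef_rot: [-0.0, 1.0, 0.013, -0.0]
ft_force: [-3.1, 0.0, 3.8]
grip_width: 0.0119
grip_force: 12.0
```

```bash
python3 -m crank '{"travel":[[0,0,-2],[-4,0,-2],[-8,0,-2],[-8,0,-1],[-8,0,0],[-8,0,0.5],[-8,0,0.5]],"twist":[0,0,0,0,0,0,0],"gripper":[0,0,0,0,0,0,0]}'
python3 -m crank '{"travel":[[-0.5,0,0],[-1,0,0],[-1.5,0,0],[-2,0,0]],"twist":[0,0,0,0],"gripper":[0,0,0,0]}'
python3 -m crank '{"travel":[[-0.5,0,0],[-1,0,0],[-1.5,0,0],[-2,0,0]],"twist":[0,0,0,0],"gripper":[0,0,0,0]}'
python3 -m crank '{"travel":[[-0.5,0,0],[-1,0,0],[-1.5,0,0],[-2,0,0]],"twist":[0,0,0,0],"gripper":[0,0,0,0]}'
```

```text
time: 12.78
position: [0.592, 0.2507, 0.0984]
eef_rot: [0.0, 1.0, 0.014, 0.0]
ft_force: [-4.8, -2.1, 10.3]
grip_width: 0.012
grip_force: 12.0
time: 13.28
position: [0.5915, 0.2507, 0.0985]
eef_rot: [-0.0, 1.0, 0.013, 0.002]
ft_force: [0.3, -0.8, 7.3]
grip_width: 0.0116
grip_force: 12.0
time: 13.78
position: [0.5894, 0.2507, 0.0978]
eef_rot: [-0.0, 1.0, 0.013, 0.001]
ft_force: [-0.6, -0.5, 5.3]
grip_width: 0.0119
grip_force: 12.0
time: 14.28
position: [0.5874, 0.2506, 0.0972]
eef_rot: [-0.0, 1.0, 0.013, 0.001]
ft_force: [2.3, -0.7, 4.5]
grip_width: 0.0121
grip_force: 12.0
```

```bash
python3 -m crank '{"travel":[[-0.5,0,0.3],[-1,0,0.6],[-1.5,0,0.9],[-1.5,0,0.9]],"twist":[0,0,0,0],"gripper":[0,0,0,0]}'
python3 -m crank '{"travel":[[-0.5,0,0],[-1,0,0],[-1.5,0,0],[-1.5,0,0]],"twist":[0,0,0,0],"gripper":[0,0,0,0]}'
```

```text
time: 14.78
position: [0.5863, 0.2507, 0.0969]
eef_rot: [-0.0, 1.0, 0.013, 0.001]
ft_force: [1.7, -0.1, 7.6]
grip_width: 0.0115
grip_force: 12.0
time: 15.28
position: [0.5857, 0.2508, 0.097]
eef_rot: [-0.0, 1.0, 0.013, 0.002]
ft_force: [4.1, -0.7, 6.3]
grip_width: 0.0118
grip_force: 12.0
```

No full drop over 14.6 mm of travel, more than one pitch, so the middle leaf only rides on the crests and does not fit. It goes back to its own slot.

```bash
python3 -m crank '{"travel":[[0,0,-10],[0,0,-25],[0,0,-45],[0,0,-68],[-20,1,-70],[-60,2,-70],[-110,4,-70],[-150,5,-70]],"twist":[0,0,0,0,0,0,0,0],"gripper":[0,0,0,0,0,0,0,0]}'
python3 -m crank '{"travel":[[-15,1,0],[-22,1,0],[-22,1,0],[-22,1,0],[-22,1,0]],"twist":[0,0,0,0,0],"gripper":[0,0,0,0,0]}'
```

```text
time: 16.27
position: [0.4312, 0.2413, 0.1659]
eef_rot: [0.0, 1.0, 0.013, -0.001]
ft_force: [-0.8, 0.3, -1.2]
grip_width: 0.0118
grip_force: 12.0
time: 16.9
position: [0.4125, 0.2399, 0.1656]
eef_rot: [0.0, 1.0, 0.013, -0.0]
ft_force: [0.7, -0.6, -1.4]
grip_width: 0.0122
grip_force: 12.0
```

```bash
python3 -m crank '{"travel":[[1.2,-0.5,20],[1.2,-0.5,45],[1.2,-0.5,65],[1.2,-0.5,80],[1.2,-0.5,92],[1.2,-0.5,102],[1.2,-0.5,108],[1.2,-0.5,108]],"twist":[0,0,0,0,0,0,0,0],"gripper":[0,0,0,0,0,0,0,0]}'
python3 -m crank '{"travel":[[0,0,0.7],[0,0,1.4],[0,0,1.4]],"twist":[0,0,0],"gripper":[0,0,0]}'
```

```text
time: 17.9
position: [0.4129, 0.2409, 0.0574]
eef_rot: [-0.0, 1.0, 0.013, -0.0]
ft_force: [-0.3, 5.6, -3.3]
grip_width: 0.0117
grip_force: 12.0
time: 18.27
position: [0.4132, 0.2408, 0.0568]
eef_rot: [-0.0, 1.0, 0.013, 0.0]
ft_force: [-0.8, 5.4, -0.7]
grip_width: 0.0119
grip_force: 12.0
```

```bash
python3 -m crank '{"travel":[[0,-0.8,0.5],[0,-0.8,0.5],[0,-0.8,0.5],[0,-0.8,0.5],[0,-0.8,-15],[0,-0.8,-35],[0,-0.8,-60],[0,-0.8,-60]],"twist":[0,0,0,0,0,0,0,0],"gripper":[12,30,30,30,30,30,30,30]}'
python3 -m crank '{"travel":[[0,-15,0],[0,-35,0],[0,-44,0],[0,-44,0],[0,-44,15],[0,-44,35],[0,-44,50],[0,-44,58]],"twist":[0,0,0,0,0,0,0,0],"gripper":[30,30,30,30,30,30,30,30]}'
python3 -m crank '{"travel":[[0,0,3],[0,0,4],[0,0,4]],"twist":[0,0,0],"gripper":[30,30,30]}'
```

```text
time: 19.27
position: [0.4143, 0.2415, 0.1179]
eef_rot: [-0.0, 1.0, 0.013, 0.002]
ft_force: [0.5, 0.9, 0.7]
grip_width: 0.0278
grip_force: 0.0
time: 20.27
position: [0.4111, 0.2846, 0.057]
eef_rot: [0.0, 1.0, 0.013, -0.001]
ft_force: [0.3, -0.1, -0.3]
grip_width: 0.0278
grip_force: 0.0
time: 20.65
position: [0.4121, 0.2854, 0.0548]
eef_rot: [-0.0, 1.0, 0.013, 0.0]
ft_force: [-1.1, 0.0, -0.1]
grip_width: 0.0278
grip_force: 0.0
```

```bash
python3 -m crank '{"travel":[[0,0,0],[0,0,0],[0,0,0],[0,0,0]],"twist":[0,0,0,0],"gripper":[0,0,0,0]}' 12
python3 -m crank '{"travel":[[0,0,-10],[0,0,-25],[0,0,-50],[0,0,-80],[0,0,-110],[0,0,-110]],"twist":[0,0,0,0,0,0],"gripper":[0,0,0,0,0,0]}'
```

```text
time: 21.15
position: [0.412, 0.2858, 0.0545]
eef_rot: [-0.0, 1.0, 0.013, 0.0]
ft_force: [0.1, 3.1, -0.1]
grip_width: 0.0124
grip_force: 12.0
time: 21.9
position: [0.4134, 0.2852, 0.1674]
eef_rot: [-0.0, 1.0, 0.014, 0.003]
ft_force: [0.7, -0.1, -1.2]
grip_width: 0.0121
grip_force: 12.0
```

```bash
python3 -m crank '{"travel":[[40,9,0],[90,20,0],[135,30,0],[162,37,0],[175,39.5,0],[175,39.5,0],[175,39.5,10],[175,39.5,22]],"twist":[0,0,0,0,0,0,0,0],"gripper":[0,0,0,0,0,0,0,0]}'
python3 -m crank '{"travel":[[0,0,6],[0,0,14],[0,0,22],[0,0,30],[0,0,36],[0,0,40],[0,0,40]],"twist":[0,0,0,0,0,0,0],"gripper":[0,0,0,0,0,0,0]}'
```

```text
time: 22.9
position: [0.5866, 0.2509, 0.1419]
eef_rot: [0.0, 1.0, 0.014, -0.0]
ft_force: [1.0, -0.6, -1.1]
grip_width: 0.0123
grip_force: 12.0
time: 23.78
position: [0.5876, 0.2504, 0.102]
eef_rot: [0.0, 1.0, 0.013, -0.0]
ft_force: [-0.3, 0.3, -1.0]
grip_width: 0.0119
grip_force: 12.0
```

```bash
python3 -m crank '{"travel":[[0,0,0.8],[0,0,1.6],[0,0,2.4],[0,0,3],[0,0,3]],"twist":[0,0,0,0,0],"gripper":[0,0,0,0,0]}'
python3 -m crank '{"travel":[[0,0,0.5],[0,0,1],[0,0,1]],"twist":[0,0,0],"gripper":[0,0,0]}'
```

```text
time: 24.4
position: [0.5877, 0.2504, 0.0993]
eef_rot: [-0.0, 1.0, 0.013, -0.0]
ft_force: [0.0, 0.4, -1.0]
grip_width: 0.0117
grip_force: 12.0
time: 24.78
position: [0.5878, 0.2505, 0.0985]
eef_rot: [-0.0, 1.0, 0.013, 0.0]
ft_force: [-0.7, -0.4, -0.9]
grip_width: 0.0117
grip_force: 12.0
```

```bash
python3 -m crank '{"travel":[[0,0,0.5],[0,0,1],[0,0,1]],"twist":[0,0,0],"gripper":[0,0,0]}'
python3 -m crank '{"travel":[[0,0,0.4],[0,0,0.8],[0,0,0.8]],"twist":[0,0,0],"gripper":[0,0,0]}'
```

```text
time: 25.15
position: [0.5879, 0.2505, 0.0982]
eef_rot: [-0.0, 1.0, 0.013, 0.0]
ft_force: [-0.6, 0.3, 5.6]
grip_width: 0.0122
grip_force: 12.0
time: 25.52
position: [0.5882, 0.2505, 0.0981]
eef_rot: [-0.0, 1.0, 0.013, 0.001]
ft_force: [-2.9, -0.8, 8.5]
grip_width: 0.0121
grip_force: 12.0
```

```bash
python3 -m crank '{"travel":[[0.5,0,0],[1,0,0],[1.5,0,0],[2,0,0]],"twist":[0,0,0,0],"gripper":[0,0,0,0]}'
python3 -m crank '{"travel":[[0.5,0,0],[1,0,0],[1.5,0,0],[2,0,0]],"twist":[0,0,0,0],"gripper":[0,0,0,0]}'
python3 -m crank '{"travel":[[0.5,0,0],[1,0,0],[1.5,0,0],[2,0,0]],"twist":[0,0,0,0],"gripper":[0,0,0,0]}'
```

```text
time: 26.02
position: [0.5894, 0.2506, 0.098]
eef_rot: [-0.0, 1.0, 0.014, 0.0]
ft_force: [-4.1, -1.1, 10.0]
grip_width: 0.012
grip_force: 12.0
time: 26.52
position: [0.5911, 0.2506, 0.098]
eef_rot: [-0.0, 1.0, 0.014, -0.0]
ft_force: [-5.1, -0.7, 10.0]
grip_width: 0.012
grip_force: 12.0
time: 27.02
position: [0.5931, 0.2507, 0.098]
eef_rot: [0.0, 1.0, 0.014, -0.0]
ft_force: [-5.5, -1.8, 10.5]
grip_width: 0.0121
grip_force: 12.0
```

```bash
python3 -m crank '{"travel":[[0.5,0,-0.3],[1,0,-0.3],[1.5,0,-0.3],[2,0,-0.3]],"twist":[0,0,0,0],"gripper":[0,0,0,0]}'
python3 -m crank '{"travel":[[0.5,0,0],[1,0,0],[1.5,0,0],[2,0,0]],"twist":[0,0,0,0],"gripper":[0,0,0,0]}'
python3 -m crank '{"travel":[[0.5,0,0],[1,0,0],[1.5,0,0],[2,0,0]],"twist":[0,0,0,0],"gripper":[0,0,0,0]}'
python3 -m crank '{"travel":[[0.5,0,0],[1,0,0],[1.5,0,0],[2,0,0]],"twist":[0,0,0,0],"gripper":[0,0,0,0]}'
```

```text
time: 27.52
position: [0.5955, 0.2506, 0.0963]
eef_rot: [0.0, 1.0, 0.013, -0.0]
ft_force: [-0.2, 0.1, -1.4]
grip_width: 0.0121
grip_force: 12.0
time: 28.02
position: [0.5976, 0.2507, 0.0969]
eef_rot: [0.0, 1.0, 0.013, -0.0]
ft_force: [-0.2, -0.0, -1.2]
grip_width: 0.0119
grip_force: 12.0
time: 28.52
position: [0.5995, 0.2508, 0.0969]
eef_rot: [0.0, 1.0, 0.013, -0.0]
ft_force: [-2.7, -1.0, 0.2]
grip_width: 0.0119
grip_force: 12.0
time: 29.02
position: [0.6018, 0.2508, 0.0969]
eef_rot: [-0.0, 1.0, 0.013, 0.0]
ft_force: [-2.8, 0.2, 0.8]
grip_width: 0.0124
grip_force: 12.0
```

At x ≈ 0.5955–0.5976 the force dropped to bare weight, so the teeth fell in there. I'll go back and lower.

```bash
python3 -m crank '{"travel":[[0,0,-1.5],[-2,0,-1.5],[-4,0,-1.5],[-5,0,-1],[-5,0,0],[-5,0,0.5]],"twist":[0,0,0,0,0,0],"gripper":[0,0,0,0,0,0]}'
python3 -m crank '{"travel":[[0,0,0.5],[0,0,1],[0,0,1.5],[0,0,1.5]],"twist":[0,0,0,0],"gripper":[0,0,0,0]}'
```

```text
time: 29.78
position: [0.5973, 0.2507, 0.0966]
eef_rot: [-0.0, 1.0, 0.013, 0.001]
ft_force: [1.9, 0.0, 0.1]
grip_width: 0.0123
grip_force: 12.0
time: 30.28
position: [0.5967, 0.2507, 0.0948]
eef_rot: [0.0, 1.0, 0.013, -0.0]
ft_force: [1.5, -0.1, -1.0]
grip_width: 0.0117
grip_force: 12.0
```

```bash
python3 -m crank '{"travel":[[0,0,0.5],[0,0,1],[0,0,1.5],[0,0,1.5]],"twist":[0,0,0,0],"gripper":[0,0,0,0]}'
python3 -m crank '{"travel":[[0,0,0.5],[0,0,1],[0,0,1]],"twist":[0,0,0],"gripper":[0,0,0]}'
```

```text
time: 30.78
position: [0.5965, 0.2507, 0.0942]
eef_rot: [-0.0, 1.0, 0.013, 0.0]
ft_force: [0.0, -1.8, 5.8]
grip_width: 0.0118
grip_force: 12.0
time: 31.15
position: [0.5963, 0.2507, 0.0938]
eef_rot: [-0.0, 1.0, 0.013, -0.0]
ft_force: [-3.0, -0.9, 9.2]
grip_width: 0.012
grip_force: 12.0
```

```bash
python3 -m crank '{"travel":[[0.4,0,-0.8],[0.8,0,-0.8],[0.8,0,-0.8]],"twist":[0,0,0],"gripper":[0,0,0]}'
python3 -m crank '{"travel":[[0.4,0,0],[0.8,0,0],[0.8,0,0]],"twist":[0,0,0],"gripper":[0,0,0]}'
python3 -m crank '{"travel":[[0,0,0.4],[0,0,0.8],[0,0,0.8]],"twist":[0,0,0],"gripper":[0,0,0]}'
```

```text
time: 31.52
position: [0.5964, 0.2507, 0.0939]
eef_rot: [0.0, 1.0, 0.013, -0.001]
ft_force: [-3.4, -0.7, 8.1]
grip_width: 0.0117
grip_force: 12.0
time: 31.9
position: [0.5966, 0.2507, 0.0939]
eef_rot: [0.0, 1.0, 0.014, -0.002]
ft_force: [-4.7, -1.0, 8.7]
grip_width: 0.012
grip_force: 12.0
time: 32.28
position: [0.5967, 0.2508, 0.0938]
eef_rot: [0.0, 1.0, 0.014, -0.001]
ft_force: [-6.5, -1.3, 12.5]
grip_width: 0.012
grip_force: 12.0
```

```bash
python3 -m crank '{"travel":[[0,0,-1.6],[-1,0,-1.6],[-2,0,-1.6],[-2.4,0,-1.6]],"twist":[0,0,0,0],"gripper":[0,0,0,0]}'
python3 -m crank '{"travel":[[-0.4,0,0.4],[-0.8,0,0.4],[-0.8,0,0.4]],"twist":[0,0,0],"gripper":[0,0,0]}'
python3 -m crank '{"travel":[[-0.4,0,0.4],[-0.8,0,0.4],[-0.8,0,0.4]],"twist":[0,0,0],"gripper":[0,0,0]}'
```

```text
time: 32.78
position: [0.5963, 0.2507, 0.0939]
eef_rot: [-0.0, 1.0, 0.013, 0.0]
ft_force: [1.3, -0.2, 1.0]
grip_width: 0.0122
grip_force: 12.0
time: 33.15
position: [0.5952, 0.2506, 0.0935]
eef_rot: [0.0, 1.0, 0.013, -0.0]
ft_force: [2.3, -0.1, 1.9]
grip_width: 0.0118
grip_force: 12.0
time: 33.52
position: [0.5943, 0.2506, 0.0931]
eef_rot: [0.0, 1.0, 0.013, -0.0]
ft_force: [0.4, 0.5, 2.0]
grip_width: 0.0116
grip_force: 12.0
```

```bash
python3 -m crank '{"travel":[[0.5,0,0],[0.5,0,0],[0.5,0,0],[0.5,0,0],[0.5,0,-15],[0.5,0,-40],[0.5,0,-80],[0.5,0,-100]],"twist":[0,0,0,0,0,0,0,0],"gripper":[14,20,30,30,30,30,30,30]}'
python3 -m crank '{"travel":[[0,40,0],[-10,90,0],[-30,145,0],[-50,200,0],[-70,250,0],[-90,300,0],[-90,300,0]],"twist":[0,0,0,0,0,0,0],"gripper":[30,30,30,30,30,30,30]}'
python3 - <<'E'
from h import *
p=read_camera("top"); save(p,"t3.png",(200,150,360,350),3); P=pts(p); X,Y,Z=P[...,0],P[...,1],P[...,2]
for r in recognise(p,"leaf_a")[:4]: print(round(r["score"],2),np.int_(r["box"]))
for nm,m in(("st",(X>.55)&(X<.64)&(Y>.23)&(Y<.27)&(Z>.1)&(Z<.18)),("rack",(Z>.072)&(Z<.12)&(X>.37)&(X<.46)&(Y>.15)&(Y<.34))):
    n,l,s,c=cv2.connectedComponentsWithStats(m.astype(np.uint8),connectivity=8)
    for i in range(1,n):
        if s[i][4]<15: continue
        q=P[l==i]; print(nm,s[i],np.median(q,0).round(4),np.ptp(q,axis=0).round(4),np.percentile(q[:,2],[10,50,90]).round(4))
E
```

```text
time: 34.52
position: [0.596, 0.2509, 0.1971]
eef_rot: [-0.001, 1.0, 0.013, 0.002]
ft_force: [-0.2, -0.2, -0.8]
grip_width: 0.0277
grip_force: 0.0
time: 35.4
position: [0.5123, -0.0549, 0.1945]
eef_rot: [0.001, 1.0, 0.011, 0.001]
ft_force: [0.0, 1.1, 0.2]
grip_width: 0.0283
grip_force: 0.0
0.75 [275 301 286 336]
0.62 [300 297 304 333]
0.55 [269 204 276 242]
st [269 208   8  22 157] [0.5877 0.2473 0.1229] [0.036  0.0116 0.0274] [0.1119 0.1229 0.1252]
rack [300 306   7  20 129] [0.4145 0.1957 0.0848] [0.0345 0.0115 0.0083] [0.0826 0.0848 0.0866]
rack [276 308   8  20 136] [0.4116 0.2382 0.0845] [0.0347 0.013  0.0169] [0.0803 0.0845 0.0864]
```

View pics/t3.png

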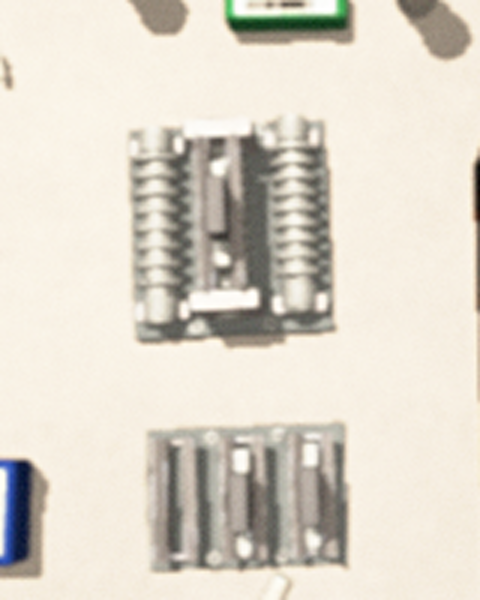

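The top view shows one leaf in the guide slot at (217,205), grip level with its plate. The two others stand in the rack at (241,500) and (312,495), and the left slot at (180,500) is empty. I'll do one numeric tilt check before handing in.

```bash
python3 - <<'E'
from h import *
p=read_camera("top"); P=pts(p); X,Y,Z=P[...,0],P[...,1],P[...,2]
for nm,m in(("st",(X>.55)&(X<.64)&(Y>.23)&(Y<.27)&(Z>.119)&(Z<.14)),("midrack",(Z>.081)&(Z<.1)&(X>.37)&(X<.46)&(Y>.22)&(Y<.26)),("rightrack",(Z>.081)&(Z<.1)&(X>.37)&(X<.46)&(Y>.17)&(Y<.22))):
    q=P[m]; print(nm,len(q),np.ptp(q[:,0]).round(4),((q[:,0].min()+q[:,0].max())/2).round(4),"slope z/x",np.polyfit(q[:,0],q[:,2],1)[0].round(3),"z",np.median(q[:,2]).round(4))
for q in("tube_b","sample_box_1","slide_case_1"):
    r=recognise(p,q); 
    if r: l,t,R,b=map(int,r[0]["box"]); print(q,[l,t,R,b],P[(t+b)//2,(l+R)//2].round(3))
E
```

```text
st 132 0.0354 0.5908 slope z/x -0.007 z 0.1231
midrack 121 0.0347 0.4108 slope z/x 0.026 z 0.0845
rightrack 127 0.0346 0.4136 slope z/x -0.007 z 0.0845
tube_b [330, 122, 346, 156] [0.741 0.124 0.107]
sample_box_1 [166, 304, 211, 339] [0.406 0.418 0.049]
slide_case_1 [276, 142, 318, 161] [0.744 0.205 0.033]
```

The seated leaf stands 38.6 mm above the rack leaves, which puts its origin at 44.6 mm. All three leaves are upright and the bystanders have not moved.

```bash
python3 -c "from workcell import *; print(sign_off())"
```

```text
the job is handed in; nothing more can be done
None
```

The job is handed in: the leaf from the rack's left slot seats fully in the middle rod (origin measured at about 44.6 mm) and stands free in the guide slot, the middle leaf rode on the crests and went back to its slot, and the right leaf was left in its slot untried once a fit was found.

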